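# Show the rattling tin to the bench magnifier

## Robot

A 6-joint arm with a two-finger parallel gripper is mounted at the origin on the work surface. World frame = base frame: x ahead of the robot, y to its left, z up, the work surface at z = 0. Lengths are in m, angles in rad, forces in N, time in s.
With the tool pointing down it reaches from about 0.275 to 0.85 m from the base axis. Payload 19 kg.
Tool frame: the origin (TCP) lies on the centre line of the jaws, within the pads' length; the fingertips stand 25 mm ahead of it and the grasp point (between the pads) lies 6 mm ahead of it; z points along the fingers, y is the direction in which the jaws open and shut (so a half turn about z gives the same grasp; the last joint's range is limited). The gripper opens to 85 mm and grips with 20 to 120 N. Pads are 22 mm wide; open, the fingers measure 114 mm over their backs; the gripper's body (76 mm by 85 mm) begins 54 mm behind the grasp point. The pads swing forward as they close: fully open they stand 13 mm farther back than shut.
Start: joints at [-1.436, 0.15, 1.437, -0, 1.554, -0.134], TCP at [0.153, -0.554, 0.256] pointing down, gripper open.
Joint ranges: [-2.8, 2.8], [-0.68, 2.1], [0.12, 2.68], [-1.39, 4.53], [0.16, 2.79], [-2.81, 2.81]. Speed limits (rad/s): [1.89, 1.89, 2.22, 3.01, 3.01, 3.01].

## Interface

Orientations are given as a rotation vector (axis times angle).
In Python, from station import ctrl gives the robot as it stands.
- The arm moves only by the tool carry_out, never from a script. Its argument "commands" is a list of rows, each a list of 7 numbers: the shift along the tool's x, y, z in mm, then the turn, a rotation vector about the tool's x, y, z in degrees, then the closure in counts, from 0 (fully open) to 255 (shut). A call has 1 to 8 rows; each row is the pose to reach, as a shift and turn from the pose measured when the call began, along the tool's axes at that moment; what a row does not reach only later rows make up. A row lasts 1/10 s, in which the tool goes at most 50 mm and 8.59 degrees, less where a joint would pass 70% of its speed; a pose out of reach is approached as far as the arm can. A call with a gripper value outside its range is refused whole. The fingers move at their own pace and stop on an object; the grip force is fixed at half the most. Time passes only in rows, so rows that repeat a pose let the fingers close. It gives the time, the measured TCP pose, the force and the opening at its end, in the units of the state.
- ctrl.observe(): the state, without advancing time (a new reading comes with each control period).
- ctrl.camera(name): name is "scene" or "side" or "wrist"; returns a dict with "img" (384x512x3 uint8, red, green, blue), "K" (3x3 intrinsics, pixels), "R" (3x3) and "t" (3): a world point X has camera coordinates R X + t. Camera axes: x right, y down, z forward; pixel columns grow to the right and rows downward; lengths in m; the calibration is good to about 2 mm. A picture is of the moment at which its call begins. There is no depth.
- ctrl.hand_in(): hands the job in, once; it reports no verdict.
The state is a dict: "time_s": time; "joint_positions": joint angles; "dq": joint speeds; "joint_efforts": joint torques, N m; "position": TCP position; "tool_rot": TCP orientation; "contact_force": force on the tool from outside, world axes, zero at the start; "torque": the same for the moment, N m; "opening": opening from 0.0 (shut) to 1.0 (fully open).
Only numpy, scipy, OpenCV 4.12 (cv2) and the standard library are available. Lean on these libraries where they do the work, as an engineer would, in place of code of your own. Each camera call takes 0.05 s, during which the arm holds its last target.

## Task

First set the bench magnifier: swivel its head so that it points squarely out over the front of its foot, and tilt it until the lens stands upright. Then find the one of the three closed tins that rattles when shaken lengthwise (something inside is loose), and hold it upright and still in front of the lens, level with its centre and a good hand's breadth (about 13 cm) away; the other two stay standing on the board. Finish while still holding the tin there in the air, and do not disturb the other things on the bench.

Things in the scene. Friction and masses are not known exactly. Their poses are not given: they have to be found in the camera images.
- board: grey kiln-shelf board, fixed, 220 (its x) x 420 (its y) x 10 mm thick; the tins stand on it in a row along its y, about 130 mm apart, each with its long side along the board's x. Origin: centre of the underside; the top is 10 mm higher
- tin_a: closed aluminium tin, 90 (its x) x 56 (its y) x 52 mm tall, 0.30 to 0.35 kg; grip it across its 56 mm with 15 to 30 N. All look alike. In one, a different one each time, a 160 g brass die hangs loose on a spring: after a shake along the tin's x it swings on 15 mm each way along x at 4 Hz for a second or two, pushing about 1 N; in the other two it sits fast. Origin: centre of underside, z up
- tin_b: closed aluminium tin, 90 (its x) x 56 (its y) x 52 mm tall, 0.30 to 0.35 kg; grip it across its 56 mm with 15 to 30 N. All look alike. In one, a different one each time, a 160 g brass die hangs loose on a spring: after a shake along the tin's x it swings on 15 mm each way along x at 4 Hz for a second or two, pushing about 1 N; in the other two it sits fast. Origin: centre of underside, z up
- tin_c: closed aluminium tin, 90 (its x) x 56 (its y) x 52 mm tall, 0.30 to 0.35 kg; grip it across its 56 mm with 15 to 30 N. All look alike. In one, a different one each time, a 160 g brass die hangs loose on a spring: after a shake along the tin's x it swings on 15 mm each way along x at 4 Hz for a second or two, pushing about 1 N; in the other two it sits fast. Origin: centre of underside, z up
- tin_a_mid (a point): middle of tin_a, on its axis, 26 mm above its underside
- tin_b_mid (a point): middle of tin_b, on its axis, 26 mm above its underside
- tin_c_mid (a point): middle of tin_c, on its axis, 26 mm above its underside
- mag: fixed bench magnifier on a grey foot 170 (its x, the long way) x 100 x 14 mm, a post in the middle, a swivelling fork (uprights 136 mm apart) and in it the tilting round white lens head. Origin: centre of the foot's underside; its -x axis is the foot's front end (marked by a steel line on the foot), which faces the robot. The tilt axis runs 150 mm above the origin
- swivel (a joint): swivel of the magnifier's fork about the vertical axis through the foot's centre; 0: the head points squarely out over the foot's front end; grows counter-clockwise from above; range -1.2 to 1.2 rad. It stays where it is left (friction 0.05 N m, turned by twisting the handle bar)
- tilt (a joint): tilt of the lens head about the horizontal axis through the lens centre (parallel to the foot's y when swivel is 0); 0: lens upright (plumb); positive: the top of the head and its handle lean away from the robot and the lens looks up; range -0.7 to 0.9 rad. It stays where it is left (friction 0.08 N m)
- lens (a point): centre of the magnifier's lens, on both the swivel and the tilt axis, 150 mm above the table. The frame turns with the head: -x looks out of the lens's front, z to the handle. The head is a disc of 106 mm diameter, 20 mm thick
- grip (a point): middle of the magnifier's handle bar: a round black rubber bar 14 mm thick, 60 mm free length along the head's y axis, carried at its ends by two steel posts 72 mm apart, 95 mm from the lens centre along the head's z (42 mm clear of the head's rim). Pinched from above across the bar, it can roll between the fingers while the head is tilted. The frame turns with the head: y along the bar
- reamer: bystander, not to be moved: slim wooden-handled brass reamer, 150 mm long, 12 mm thick, lying along the board's far edge
- tweezers: bystander, not to be moved: flat steel tweezers, 150 mm long, 10 mm high, lying along the board's near edge
- weight: bystander, not to be moved: brass knobbed weight, 36 mm diameter, 42 mm tall, beside the magnifier's foot
- paddle: bystander, not to be moved: black graphite paddle with wooden handle, 205 mm long, 60 mm wide, 18 mm high, to the right of the magnifier
- rodpot: bystander, not to be moved: terracotta pot with glass rods, 84 mm diameter, 240 mm high, at the left
- bottle: bystander, not to be moved: amber jar, 56 mm diameter, 120 mm tall, between the far ends of board and magnifier
Things that resemble listed ones, but are neither listed nor needed, are in the scene too. What is shaped like the tin_b but blue or red is not meant.

How it is judged:
On the way:
1. the magnifier is squarely over its foot and upright (both joints within 0.1 rad of 0), let go, with all tins still on the board (value of joint swivel between -0.1 and 0.1 rad and value of joint tilt between -0.1 and 0.1 rad and contact force between the fingers and mag below 0.1 N and height (world z) of each of tin_a, tin_b, tin_c below 0.02 m), for 0.2 s.
At the end, for the whole second after the job is handed in: swivel and tilt within 0.1 rad of 0; the rattling tin held by the fingers alone, still, upright within 0.2 rad, its middle 85 to 180 mm in front of the lens centre and within 35 mm of the lens axis sideways and in height; the other two tins stand upright on the board, released (value of joint swivel between -0.1 and 0.1 rad and value of joint tilt between -0.1 and 0.1 rad and ((distance between loose and tin_a_mid below 0.05 m and contact force between the fingers and tin_a above 0.5 N and contact force between tin_a and mag below 0.2 N and contact force between tin_a and board below 0.1 N and angle between tin_a's own z axis and vertical below 0.2 rad and height (world z) of tin_a above 0.08 m and x of tin_a_mid in the frame of lens between -0.18 and -0.085 m and y of tin_a_mid in the frame of lens between -0.035 and 0.035 m and z of tin_a_mid in the frame of lens between -0.035 and 0.035 m and linear speed of tin_a below 0.03 m/s and (x of tin_b in the frame of board between -0.11 and 0.11 m and y of tin_b in the frame of board between -0.21 and 0.21 m and z of tin_b in the frame of board between 0.005 and 0.016 m and angle between tin_b's own z axis and vertical below 0.1 rad and contact force between the fingers and tin_b below 0.1 N) and (x of tin_c in the frame of board between -0.11 and 0.11 m and y of tin_c in the frame of board between -0.21 and 0.21 m and z of tin_c in the frame of board between 0.005 and 0.016 m and angle between tin_c's own z axis and vertical below 0.1 rad and contact force between the fingers and tin_c below 0.1 N)) or (distance between loose and tin_b_mid below 0.05 m and contact force between the fingers and tin_b above 0.5 N and contact force between tin_b and mag below 0.2 N and contact force between tin_b and board below 0.1 N and angle between tin_b's own z axis and vertical below 0.2 rad and height (world z) of tin_b above 0.08 m and x of tin_b_mid in the frame of lens between -0.18 and -0.085 m and y of tin_b_mid in the frame of lens between -0.035 and 0.035 m and z of tin_b_mid in the frame of lens between -0.035 and 0.035 m and linear speed of tin_b below 0.03 m/s and (x of tin_a in the frame of board between -0.11 and 0.11 m and y of tin_a in the frame of board between -0.21 and 0.21 m and z of tin_a in the frame of board between 0.005 and 0.016 m and angle between tin_a's own z axis and vertical below 0.1 rad and contact force between the fingers and tin_a below 0.1 N) and (x of tin_c in the frame of board between -0.11 and 0.11 m and y of tin_c in the frame of board between -0.21 and 0.21 m and z of tin_c in the frame of board between 0.005 and 0.016 m and angle between tin_c's own z axis and vertical below 0.1 rad and contact force between the fingers and tin_c below 0.1 N)) or (distance between loose and tin_c_mid below 0.05 m and contact force between the fingers and tin_c above 0.5 N and contact force between tin_c and mag below 0.2 N and contact force between tin_c and board below 0.1 N and angle between tin_c's own z axis and vertical below 0.2 rad and height (world z) of tin_c above 0.08 m and x of tin_c_mid in the frame of lens between -0.18 and -0.085 m and y of tin_c_mid in the frame of lens between -0.035 and 0.035 m and z of tin_c_mid in the frame of lens between -0.035 and 0.035 m and linear speed of tin_c below 0.03 m/s and (x of tin_a in the frame of board between -0.11 and 0.11 m and y of tin_a in the frame of board between -0.21 and 0.21 m and z of tin_a in the frame of board between 0.005 and 0.016 m and angle between tin_a's own z axis and vertical below 0.1 rad and contact force between the fingers and tin_a below 0.1 N) and (x of tin_b in the frame of board between -0.11 and 0.11 m and y of tin_b in the frame of board between -0.21 and 0.21 m and z of tin_b in the frame of board between 0.005 and 0.016 m and angle between tin_b's own z axis and vertical below 0.1 rad and contact force between the fingers and tin_b below 0.1 N)))); the arm keeps its last pose, push and grip.
It fails at once if a bystander is moved more than 40 mm (distance of any of reamer, tweezers, weight, paddle, rodpot, bottle from where it was at the start of the episode above 0.04 m).
It also fails if it takes over 72 s, if anything falls off the work surface, if the arm or the gripper's body presses on something with over 40 N, if the wrist force passes 120 N, or if a joint passes its speed limit or range.

## Working session

There is one attempt and no reset: what is moved stays moved. The work goes in short steps, Python scripts to look and compute and a tool call to move; the robot and the scene stay as the last step left them, time stands still between calls to the robot, and variables do not carry over. Pictures are saved under pics/ and viewed, and the job is handed in when it is done.

Besides the shell and the picture viewer there is one more tool, called by a JSON object that holds its "name" and its "arguments", one argument or row to a line. carry_out: Moves the arm, as the interface text tells. Its arguments: {"type":"object","properties":{"commands":{"type":"array","items":{"type":"array","items":{"type":"number"}}}},"required":["commands"]}

```bash
mkdir -p pics; ls; cat > look.py <<'E'
import sys,cv2
from station import ctrl
def snap(n,f):
    c=ctrl.camera(n); cv2.imwrite('pics/'+f,cv2.cvtColor(c['img'],cv2.COLOR_RGB2BGR)); return c
E
python3 - <<'E'
from look import *
import numpy as np
np.set_printoptions(precision=4,suppress=True)
for n in ['scene','side','wrist']:
    c=snap(n,n+'0.png'); print(n,c['K'].tolist(),(-c['R'].T@c['t']),c['R'].tolist())
print(ctrl.observe())
E
```

```text
pics
scene [[353.47250393656896, 0.0, 256.71896443446445], [0.0, 353.47250393656896, 191.0296452372671], [0.0, 0.0, 1.0]] [ 1.2949 -0.1718  1.0918] [[0.34661945890842394, 0.9378323482760393, -0.01803987896525886], [0.7425261050694509, -0.28608506210615703, -0.605648677477386], [-0.5731578613230582, 0.19653453581181612, -0.7955276502025636]]
side [[347.6138644619248, 0.0, 257.1107094637404], [0.0, 347.6138644619248, 183.71614860788492], [0.0, 0.0, 1.0]] [ 0.5852 -0.889   0.7396] [[0.9987565067618357, -0.04773007819059058, -0.014397216287020708], [-0.03667249048209296, -0.5077479068146875, -0.8607248059438886], [0.0337723058545896, 0.8601824822450315, -0.5088669065640256]]
wrist [[313.24996196065973, 0.0, 256.9919297909843], [0.0, 313.24996196065973, 187.49359104239733], [0.0, 0.0, 1.0]] [ 0.2239 -0.5356  0.374 ] [[0.2653570187166956, -0.9641498559863008, -0.000841320024588626], [-0.9234835454425101, -0.25441524258167675, 0.2871428662513479], [-0.27706279778187515, -0.07541842973506555, -0.9578873976316725]]
{'time_s': 0.15, 'joint_positions': array([-1.436 ,  0.1509,  1.4379, -0.    ,  1.5538, -0.134 ]), 'dq': array([-0.0007, -0.0014, -0.0015,  0.0013,  0.0011,  0.0011]), 'joint_efforts': array([  0.0042, -71.3374, -57.1041,  -0.0001,   0.0072,   0.0001]), 'position': array([ 0.1527, -0.5542,  0.2558]), 'tool_rot': array([-3.1124, -0.4208,  0.    ]), 'contact_force': array([-0.4786, -0.0968, -0.5455]), 'torque': array([ 0.0158, -0.0019,  0.0153]), 'opening': 0.9971484994033163}
```

View pics/scene0.png

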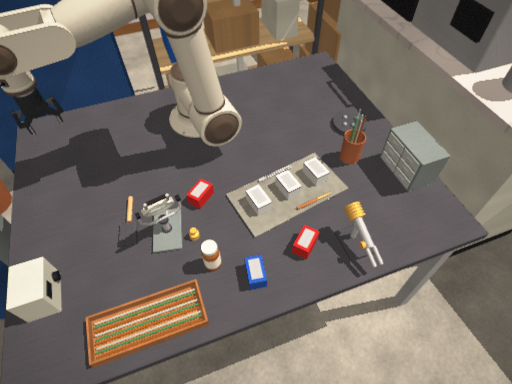

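View pics/side0.png

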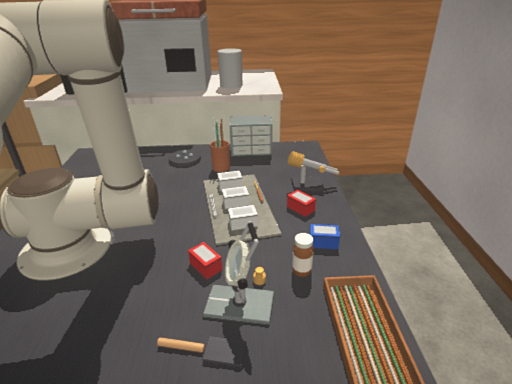

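View pics/wrist0.png

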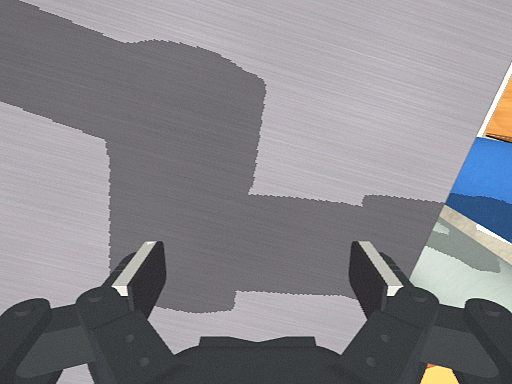

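Scene view: the white-lidded aluminium tins on the board are at about (258,197), (288,181) and (316,168). The look-alikes are red at (200,193) and (305,241) and blue at (256,271). The magnifier is at about (162,215), and the yellow clamp-lamp at (362,232) is not meant. Now close crops.

```bash
python3 - <<'E'
import cv2
a=cv2.imread('pics/scene0.png');b=cv2.imread('pics/side0.png')
cv2.imwrite('pics/c1.png',cv2.resize(a[170:260,100:220],None,fx=6,fy=6,interpolation=cv2.INTER_CUBIC))
cv2.imwrite('pics/c2.png',cv2.resize(a[140:240,220:360],None,fx=5.5,fy=5.5,interpolation=cv2.INTER_CUBIC))
cv2.imwrite('pics/c3.png',cv2.resize(b[215:335,180:320],None,fx=5,fy=5,interpolation=cv2.INTER_CUBIC))
cv2.imwrite('pics/c4.png',cv2.resize(b[160:250,190:300],None,fx=6,fy=6,interpolation=cv2.INTER_CUBIC))
E
```

```text
(no output)
```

View pics/c1.png

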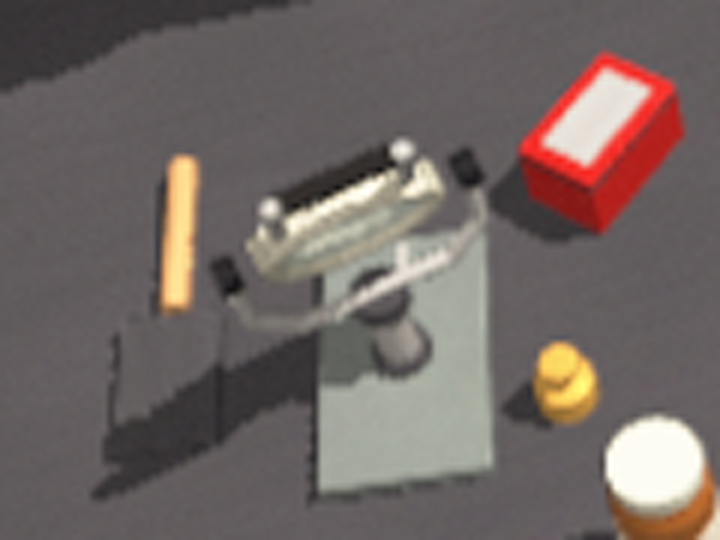

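View pics/c2.png

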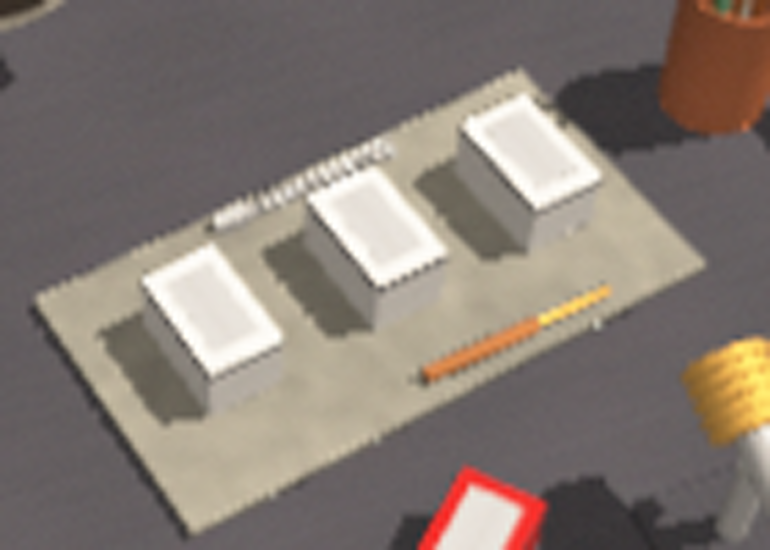

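View pics/c3.png

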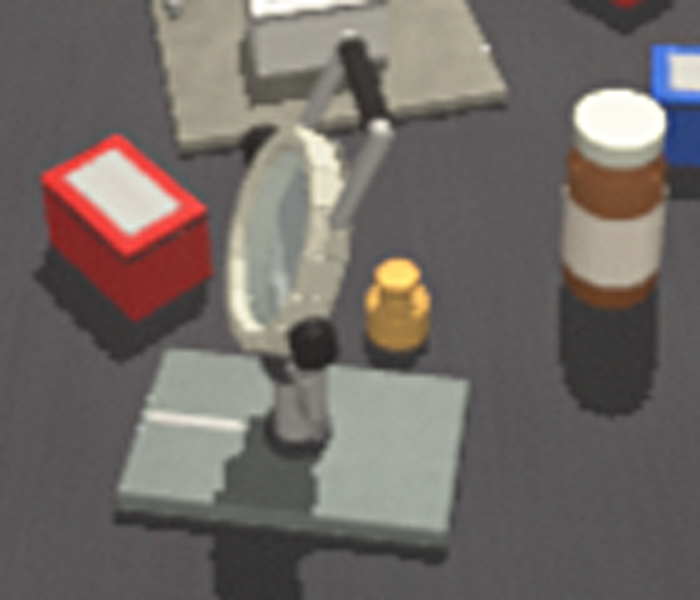

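View pics/c4.png

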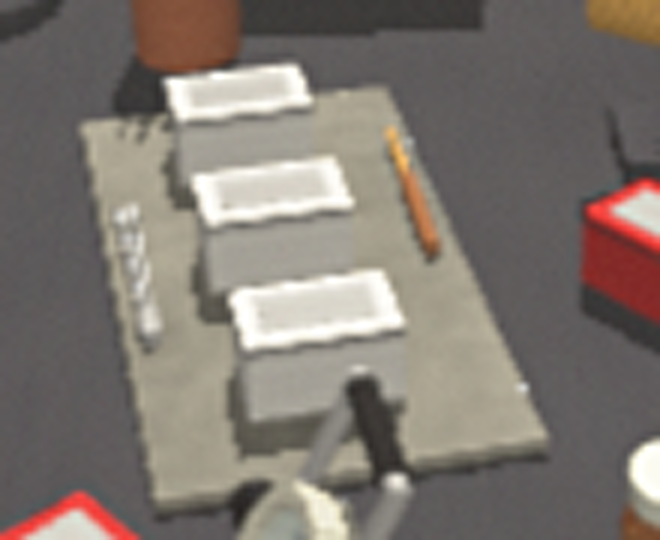

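Chosen: the three plain grey-white tins on the board and the magnifier with the black bar. Now measure.

```bash
cat >> look.py <<'E'
import numpy as np
np.set_printoptions(precision=4,suppress=True)
def ray(c,p):
    d=c['R'].T@(np.linalg.inv(c['K'])@np.array([p[0],p[1],1.])); return -c['R'].T@c['t'],d
def onz(c,p,z):
    o,d=ray(c,p); return o+d*(z-o[2])/d[2]
def tri(obs):
    A=np.zeros((3,3));b=np.zeros(3);rs=[]
    for c,p in obs:
        o,d=ray(c,p);d/=np.linalg.norm(d);M=np.eye(3)-np.outer(d,d);A+=M;b+=M@o;rs.append((o,M))
    X=np.linalg.solve(A,b); return X,[np.linalg.norm(M@(X-o)) for o,M in rs]
E
python3 - <<'E'
from look import *
S=ctrl.camera('scene');D=ctrl.camera('side')
f=lambda x,y,f,ox,oy:((x+.5)/f-.5+ox,(y+.5)/f-.5+oy)
c1=lambda x,y:f(x,y,6,100,170); c3=lambda x,y:f(x,y,5,180,215)
print('right end',tri([(S,c1(270,210)),(D,c3(380,127))]))
print('left end',tri([(S,c1(402,150)),(D,c3(348,42))]))
print('tiltR',tri([(S,c1(228,275)),(D,c3(312,343))]),'tiltL',tri([(S,c1(466,167)),(D,c3(262,143))]))
for p in [(318,495),(492,468),(488,230)]: print('foot S',onz(S,c1(*p),.014))
for p in [(165,350),(468,378),(447,540),(118,515)]: print('foot D',onz(D,c3(*p),.014))
for nm,c,roi in [('S',S,(140,240,220,340)),('D',D,(165,230,200,265))]:
    im=c['img'];h=cv2.cvtColor(im,cv2.COLOR_RGB2HSV)
    m=((h[...,2]>195)&(h[...,1]<40)).astype(np.uint8);k=np.zeros_like(m);k[roi[0]:roi[1],roi[2]:roi[3]]=1;m*=k
    m=cv2.morphologyEx(m,cv2.MORPH_CLOSE,np.ones((5,5)))
    for q in cv2.findContours(m,0,2)[0]:
        if cv2.contourArea(q)<80: continue
        w=np.array([onz(c,p,.062)[:2] for p in q[:,0,:]],np.float32)
        r=cv2.minAreaRect(w*1000); print(nm,q[:,0].mean(0),r)
    if nm=='S':
        m2=((abs(im[...,0].astype(int)-165)<30)&(h[...,1]>20)&(h[...,1]<70)).astype(np.uint8)
        print('b',[onz(S,p,.01)[:2] for p in [f(38,298,5.5,220,140),f(192,535,5.5,220,140),f(705,263,5.5,220,140),f(522,70,5.5,220,140)]])
E
```

```text
right end (array([ 0.6049, -0.2886,  0.2377]), [np.float64(0.002034591758981976), np.float64(0.0020345917589819846)])
left end (array([ 0.5914, -0.2205,  0.2353]), [np.float64(0.0005508044597768649), np.float64(0.0005508044597769314)])
tiltR (array([ 0.5701, -0.3293,  0.1498]), [np.float64(0.0008125132201996126), np.float64(0.0008125132201995561)]) tiltL (array([ 0.5463, -0.194 ,  0.1521]), [np.float64(0.0015163809338663622), np.float64(0.0015163809338664637)])
foot S [ 0.636  -0.3274  0.014 ]
foot S [ 0.6544 -0.2308  0.014 ]
foot S [ 0.491  -0.1958  0.014 ]
foot D [ 0.4848 -0.1997  0.014 ]
foot D [ 0.6498 -0.2298  0.014 ]
foot D [ 0.6306 -0.3314  0.014 ]
foot D [ 0.4682 -0.3072  0.014 ]
S [307.1739 233.5217] ((787.7708740234375, 173.90872192382812), (31.8885555267334, 45.886356353759766), 40.34322738647461)
S [271.4732 184.25  ] ((551.0037841796875, 153.48297119140625), (111.7535629272461, 210.3915557861328), 10.813851356506348)
S [315.9565 167.8696] ((525.22509765625, 335.93902587890625), (94.42314147949219, 57.02531433105469), 11.858850479125977)
b [array([ 0.4862, -0.0172]), array([0.7019, 0.0183]), array([0.6252, 0.4291]), array([0.4116, 0.3914])]
D [243.3214 210.7857] ((570.9804077148438, 78.71238708496094), (91.60009002685547, 60.44035339355469), 11.204954147338867)
D [234.44 191.44] ((545.161865234375, 208.33970642089844), (92.00274658203125, 62.149383544921875), 9.80518627166748)
D [230.6111 174.9444] ((521.82373046875, 333.4318542480469), (89.6877212524414, 59.28244400024414), 8.706581115722656)
```

```bash
cat >> look.py <<'E'
from scipy.spatial.transform import Rotation as Ro
def tgt(yaw):
    a=np.radians(yaw);y=np.array([np.cos(a),np.sin(a),0]);z=np.array([0,0,-1.]);return np.column_stack([np.cross(y,z),y,z])
def go(*wps):
    s=ctrl.observe();R=Ro.from_rotvec(s['tool_rot']).as_matrix()
    print('t',round(s['time_s'],2),'pos',s['position'],'yaw',np.degrees(np.arctan2(R[1,1],R[0,1])).round(2),'zax',R[:,2],'q',s['joint_positions'],'F',s['contact_force'],'open',round(s['opening'],3))
    for p,yaw in wps:
        print('cmd',np.round(R.T@(np.array(p)-s['position'])*1000,1),np.round(np.degrees(Ro.from_matrix(R.T@tgt(yaw)).as_rotvec()),1))
E
python3 - <<'E'
from look import *
go(([.3,-.45,.38],-40),([.598,-.2545,.36],10))
E
```

```text
t 0.25 pos [ 0.1527 -0.5543  0.256 ] yaw -74.6 zax [-0.0001  0.0006 -1.    ] q [-1.436   0.1507  1.4376  0.      1.5538 -0.134 ] F [-0.3944 -0.6689 -0.1514] open 0.998
cmd [ 169.7  -61.5 -123.9] [ -0.   -0.  -34.6]
cmd [ 508.9 -170.8 -103.8] [ -0.   -0.  -84.6]
```

{"name": "carry_out", "arguments": {
  "commands": [
    [40,-15,-40,0,0,-8,0],
    [80,-30,-80,0,0,-16,0],
    [130,-45,-110,0,0,-24,0],
    [170,-60,-124,0,0,-32,0],
    [220,-75,-124,0,0,-40,0],
    [265,-90,-120,0,0,-48,0],
    [310,-105,-115,0,0,-56,0],
    [355,-120,-110,0,0,-64,0]
  ]
}}

```text
time_s: 1.05
position: [0.4524, -0.351, 0.3677]
tool_rot: [2.411, 2.014, 0.0]
contact_force: [0.7, -1.2, -0.7]
opening: 1.001
```

```bash
python3 - <<'E'
from look import *
go(([.598,-.2545,.36],10))
E
```

```text
t 1.05 pos [ 0.4524 -0.351   0.3677] yaw -10.27 zax [ 0.0003  0.0001 -1.    ] q [-0.7945  0.1339  1.2347  0.0003  1.7729 -0.6152] F [ 0.7407 -1.2364 -0.6737] open 1.001
cmd [120.9 126.1   7.7] [  0.   -0.  -20.3]
```

{"name": "carry_out", "arguments": {
  "commands": [
    [33,34,0,0,0,-7,0],
    [66,68,3,0,0,-14,0],
    [99,102,6,0,0,-20,0],
    [121,126,8,0,0,-20,0],
    [121,126,8,0,0,-20,0]
  ]
}}

```text
time_s: 1.55
position: [0.6006, -0.2517, 0.3581]
tool_rot: [-2.019, -2.404, -0.001]
contact_force: [-1.0, -0.4, -0.6]
opening: 1.001
```

```bash
python3 - <<'E'
from look import *
snap('wrist','w1.png');snap('side','s1.png');go(([.598,-.2545,.36],10))
E
```

```text
t 1.65 pos [ 0.5983 -0.2539  0.3591] yaw 9.8 zax [-0.0006  0.0004 -1.    ] q [-0.5199  0.3033  1.0474  0.0001  1.7916 -0.6908] F [-0.5801 -0.7178 -0.3157] open 1.003
cmd [-0.5 -0.4 -0.9] [-0.  -0.  -0.2]
```

View pics/w1.png

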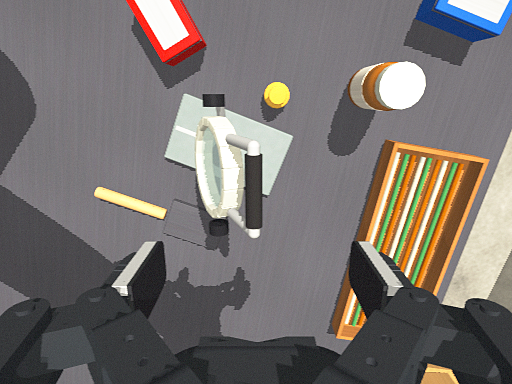

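View pics/s1.png

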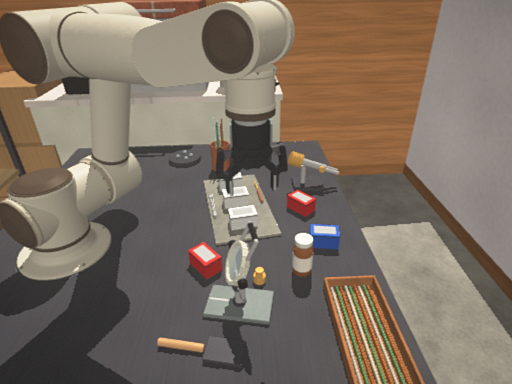

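The wrist view shows the bar from (255,147) to (254,233), parallel to the jaws' plane and centred between the fingers. The foot corners are at (190,94), (293,136), (268,196) and (165,158). I check these against the first measurements.

```bash
python3 - <<'E'
from look import *
W=ctrl.camera('wrist')
for p in [(255,147),(254,233)]: print(onz(W,p,.2365))
P=[onz(W,p,.014) for p in [(188,94),(293,136),(268,196),(165,158)]]
print(P,'mid',np.mean(P,0)); d=P[1]-P[0];print(np.degrees(np.arctan2(d[1],d[0])));d=P[0]-P[3];print(np.degrees(np.arctan2(d[1],d[0]))-90)
for p in [(213,100),(219,228)]: print('trun',onz(W,p,.15))
go(([.597,-.2545,.2425],10),([.558,-.262,.251],10),([.558,-.262,.251],-10))
E
```

```text
[ 0.5917 -0.2219  0.2365]
[ 0.6031 -0.2935  0.2365]
[array([ 0.49  , -0.1998,  0.014 ]), array([ 0.6487, -0.2325,  0.014 ]), array([ 0.6292, -0.3302,  0.014 ]), array([ 0.4659, -0.2974,  0.014 ])] mid [ 0.5585 -0.265   0.014 ]
-11.661266876181998
-13.885421564223549
trun [ 0.5438 -0.1963  0.15  ]
trun [ 0.5688 -0.334   0.15  ]
t 1.7 pos [ 0.5978 -0.2545  0.3595] yaw 9.73 zax [-0.0002  0.0001 -1.    ] q [-0.521   0.3024  1.0478  0.      1.7916 -0.6909] F [ 0.4177 -0.2597 -0.0421] open 0.997
cmd [  0.1  -0.7 117. ] [-0.  -0.  -0.3]
cmd [ -0.7 -40.4 108.5] [-0.  -0.  -0.3]
cmd [ -0.7 -40.4 108.5] [-0.  -0.  19.7]
```

{"name": "carry_out", "arguments": {
  "commands": [
    [1,-1,40,0,0,0,0],
    [1,-1,80,0,0,0,0],
    [1,-1,110,0,0,0,0],
    [1,-1,117,0,0,0,0],
    [1,-1,117,0,0,0,120],
    [1,-1,117,0,0,0,255],
    [1,-1,117,0,0,0,255],
    [1,-1,117,0,0,0,255]
  ]
}}

```text
time_s: 2.5
position: [0.5968, -0.2539, 0.2439]
tool_rot: [2.024, 2.401, 0.001]
contact_force: [-0.5, -1.4, -0.4]
opening: 0.329
```

{"name": "carry_out", "arguments": {
  "commands": [
    [0,0,0,0,0,0,255],
    [0,0,0,0,0,0,255],
    [0,0,0,0,0,0,255]
  ]
}}

```text
time_s: 2.8
position: [0.5971, -0.254, 0.2445]
tool_rot: [2.023, 2.4, 0.001]
contact_force: [0.7, -1.2, 5.4]
opening: 0.14
```

```bash
python3 - <<'E'
from look import *
snap('wrist','w2.png');go(([.557,-.263,.251],10),([.557,-.263,.251],-10))
E
```

```text
t 2.85 pos [ 0.5971 -0.254   0.2445] yaw 9.74 zax [ 0.0025 -0.0013 -1.    ] q [-0.5208  0.3071  1.2703  0.0001  1.5613 -0.6908] F [ 0.4699 -0.0131  6.0257] open 0.142
cmd [ -2.1 -41.   -6.6] [ 0.1  0.1 -0.3]
cmd [ -2.1 -41.   -6.6] [ 0.1  0.1 19.7]
```

View pics/w2.png

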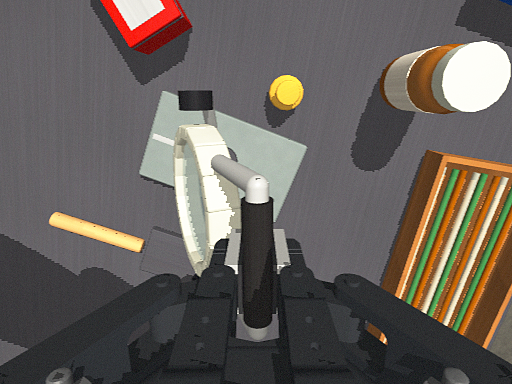

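{"name": "carry_out", "arguments": {
  "commands": [
    [0,-8,-3,0,0,0,255],
    [-1,-16,-5,0,0,0,255],
    [-1,-24,-7,0,0,0,255],
    [-2,-32,-8,0,0,0,255],
    [-2,-41,-8,0,0,0,255],
    [-2,-41,-8,0,0,0,255],
    [-2,-41,-8,0,0,0,255]
  ]
}}

```text
time_s: 3.55
position: [0.5571, -0.2618, 0.2536]
tool_rot: [2.022, 2.4, 0.004]
contact_force: [-2.2, 11.9, 12.9]
opening: 0.14
```

```bash
python3 - <<'E'
from look import *
go(([.557,-.263,.251],10),([.557,-.263,.251],-11))
E
```

```text
t 3.55 pos [ 0.5571 -0.2618  0.2536] yaw 9.77 zax [ 0.0038  0.     -1.    ] q [-0.5654  0.2338  1.3442  0.0021  1.5604 -0.7359] F [-2.2405 11.8804 12.8737] open 0.14
cmd [-1.2 -0.3  2.6] [ 0.2  0.  -0.2]
cmd [-1.2 -0.3  2.6] [ 0.2 -0.  20.8]
```

{"name": "carry_out", "arguments": {
  "commands": [
    [1,0,0,0,0,5,255],
    [1,0,0,0,0,10,255],
    [1,0,0,0,0,15,255],
    [1,0,0,0,0,20.5,255],
    [1,0,0,0,0,20.5,255],
    [1,0,0,0,0,20.5,255]
  ]
}}

```text
time_s: 4.15
position: [0.5569, -0.261, 0.2537]
tool_rot: [2.414, 2.005, 0.004]
contact_force: [0.1, -2.7, 2.1]
opening: 0.14
```

```bash
python3 - <<'E'
from look import *
snap('side','s2.png');snap('scene','sc2.png');snap('wrist','w3.png');go()
a=cv2.imread('pics/scene'+'0.png')
a=cv2.imread('pics/sc2.png');b=cv2.imread('pics/s2.png')
x=cv2.resize(a[170:260,110:220],(550,450),interpolation=cv2.INTER_CUBIC)
y=cv2.resize(b[215:335,180:300],(450,450),interpolation=cv2.INTER_CUBIC)
cv2.imwrite('pics/m2.png',cv2.resize(np.hstack([x,y]),(800,360)))
E
```

```text
t 4.3 pos [ 0.5569 -0.261   0.2537] yaw -10.63 zax [ 0.004  -0.0004 -1.    ] q [-0.5643  0.2326  1.3455  0.0018  1.5599 -0.3788] F [ 0.3937 -4.9294  2.9989] open 0.139
```

View pics/m2.png

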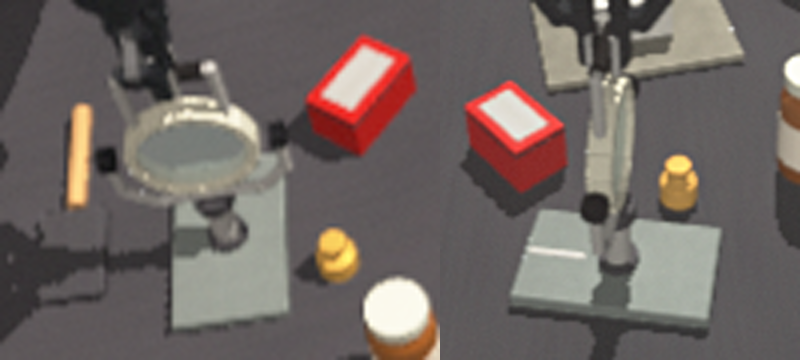

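View pics/w3.png

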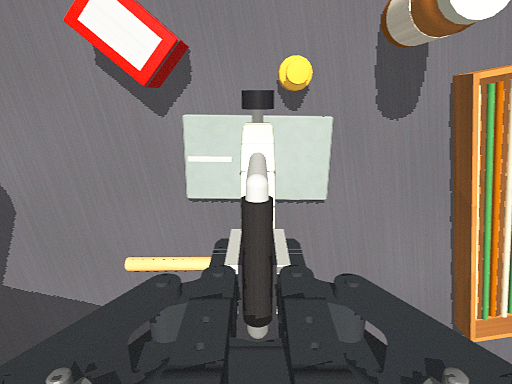

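The wrist view shows the foot square to the bar. The bar (257,260) and trunnion (257,100) are in line, so the head is upright and square. Release.

{"name": "carry_out", "arguments": {
  "commands": [
    [0,0,0,0,0,0,0],
    [0,0,0,0,0,0,0],
    [0,0,0,0,0,0,0],
    [0,0,0,0,0,0,0],
    [0,0,-10,0,0,0,0],
    [0,0,-50,0,0,0,0],
    [0,0,-100,0,0,0,0],
    [0,0,-110,0,0,0,0]
  ]
}}

```text
time_s: 5.1
position: [0.5568, -0.2611, 0.3705]
tool_rot: [2.409, 2.0, 0.008]
contact_force: [0.3, 0.2, 0.1]
opening: 1.002
```

```bash
python3 - <<'E'
from look import *
go(([.545,.208,.36],100),([.5,-.1,.38],30))
W=snap('wrist','w4.png');D=snap('side','s3.png')
b=cv2.imread('pics/s3.png')
cv2.imwrite('pics/m3.png',cv2.resize(b[215:335,180:320],None,fx=5,fy=5,interpolation=cv2.INTER_CUBIC))
E
```

```text
t 5.1 pos [ 0.5568 -0.2611  0.3705] yaw -10.62 zax [ 0.0107 -0.0046 -0.9999] q [-0.5645  0.219   1.1297  0.0019  1.7813 -0.3788] F [0.2681 0.1756 0.1172] open 1.002
cmd [458.9 -98.1   8.2] [   0.3    0.7 -110.6]
cmd [147.8 -85.4 -10.8] [  0.6   0.4 -40.6]
```

View pics/w4.png

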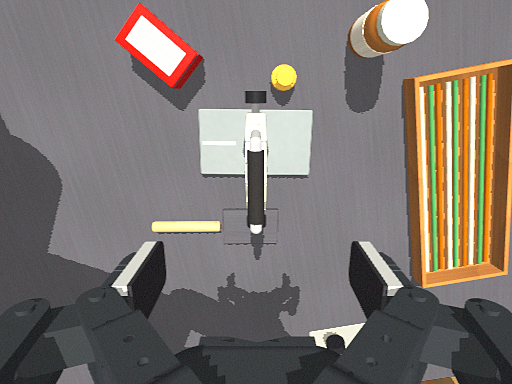

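View pics/m3.png

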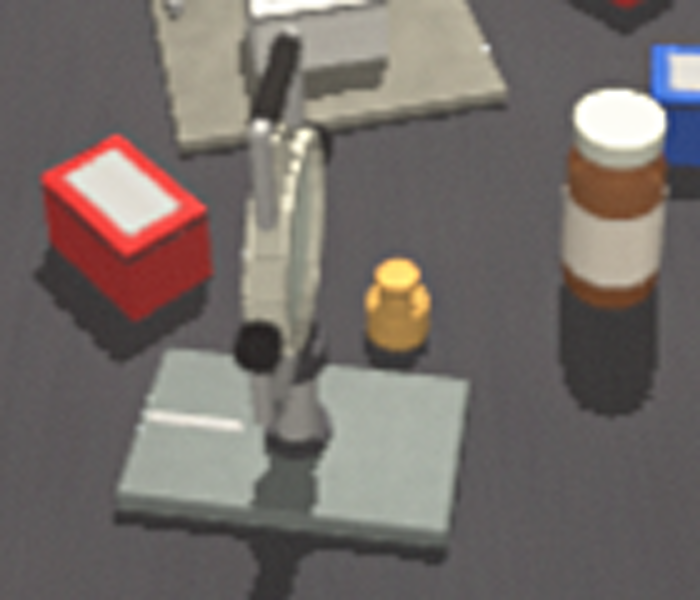

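```bash
python3 - <<'E'
from look import *
W=ctrl.camera('wrist');D=ctrl.camera('side')
f=lambda x,y:((x+.5)/5-.5+180,(y+.5)/5-.5+215)
print('barR',tri([(W,(256,228)),(D,f(262,128))]));print('barL',tri([(W,(256,142)),(D,f(288,38))]))
print('trR',tri([(W,(256,246)),(D,f(258,345))])[0],'trL',onz(W,(256,97),.15))
P=[onz(W,p,.014) for p in [(199,109),(312,110),(310,175),(201,174)]];print(np.mean(P,0))
d=P[1]-P[0]+P[2]-P[3];print(np.degrees(np.arctan2(d[1],d[0])))
E
```

```text
barR (array([ 0.5515, -0.2946,  0.2468]), [np.float64(4.274725588433132e-05), np.float64(4.274725588419887e-05)])
barL (array([ 0.5636, -0.2254,  0.2433]), [np.float64(0.0009427445608098501), np.float64(0.0009427445608098413)])
trR [ 0.5441 -0.3489  0.1717] trL [ 0.5709 -0.1937  0.15  ]
[ 0.5584 -0.2606  0.014 ]
-11.21939115851015
```

{"name": "carry_out", "arguments": {
  "commands": [
    [40,-9,0,0,0,-8.5,0],
    [80,-18,0,0,0,-17,0],
    [120,-27,0,0,0,-25.5,0],
    [160,-36,0,0,0,-34,0],
    [200,-45,0,0,0,-42.5,0],
    [240,-54,0,0,0,-51,0],
    [280,-63,0,0,0,-59.5,0],
    [320,-70,0,0,0,-68,0]
  ]
}}

```text
time_s: 6.1
position: [0.5459, 0.0682, 0.3616]
tool_rot: [0.873, 3.017, 0.001]
contact_force: [0.4, -0.6, -0.1]
opening: 1.002
```

```bash
python3 - <<'E'
from look import *
go(([.545,.208,.36],100),([.569,.08,.36],100))
E
```

```text
t 6.1 pos [0.5459 0.0682 0.3616] yaw 57.72 zax [ 0.0012  0.0001 -1.    ] q [-0.0158  0.0845  1.3012  0.0001  1.7547 -1.0232] F [ 0.3678 -0.6056 -0.1257] open 1.002
cmd [ 75.4 117.7   1.6] [  0.    0.1 -42.3]
cmd [-13.3  22.3   1.6] [  0.    0.1 -42.3]
```

The magnifier reads about 0 in tilt, and in swivel within 2° of the foot. Next, the nearest tin.

{"name": "carry_out", "arguments": {
  "commands": [
    [-4,6,0,0,0,-8.5,0],
    [-8,12,0,0,0,-17,0],
    [-12,18,0,0,0,-25.5,0],
    [-13,22,2,0,0,-34,0],
    [-13,22,2,0,0,-42.3,0],
    [-13,22,2,0,0,-42.3,0],
    [-13,22,2,0,0,-42.3,0]
  ]
}}

```text
time_s: 6.8
position: [0.5684, 0.0799, 0.3587]
tool_rot: [0.267, -3.13, -0.0]
contact_force: [-0.7, -0.1, -0.2]
opening: 1.0
```

```bash
python3 - <<'E'
from look import *
go()
W=snap('wrist','w5.png')
h=cv2.cvtColor(W['img'],cv2.COLOR_RGB2HSV)
m=((h[...,2]>200)&(h[...,1]<30)).astype(np.uint8);m[240:]=0
m=cv2.morphologyEx(m,cv2.MORPH_CLOSE,np.ones((9,9)))
for q in cv2.findContours(m,0,2)[0]:
    if cv2.contourArea(q)<600: continue
    w=np.array([onz(W,p,.062)[:2] for p in q[:,0,:]],np.float32)
    print(cv2.boundingRect(q),cv2.minAreaRect(w*1000))
E
```

```text
t 6.8 pos [0.5684 0.0799 0.3587] yaw 99.76 zax [-0.0003  0.     -1.    ] q [ 0.0054  0.1362  1.2499  0.      1.7558 -1.7358] F [-0.6801 -0.085  -0.2458] open 1.0
(238, 120, 43, 66) ((572.1865234375, 82.01959991455078), (87.91655731201172, 56.14430236816406), 9.74863338470459)
(335, 117, 48, 67) ((546.4070434570312, 211.83216857910156), (88.93901824951172, 56.11432647705078), 10.017350196838379)
(429, 116, 54, 67) ((523.1146240234375, 339.46148681640625), (88.75768280029297, 56.14012145996094), 9.990097045898438)
(299, 79, 109, 9) ((463.94720458984375, 183.15927124023438), (9.54448127746582, 135.3157501220703), 9.748135566711426)
(91, 7, 61, 57) ((458.6447448730469, -106.99724578857422), (35.146995544433594, 66.29505157470703), 39.00080108642578)
```

View pics/w5.png

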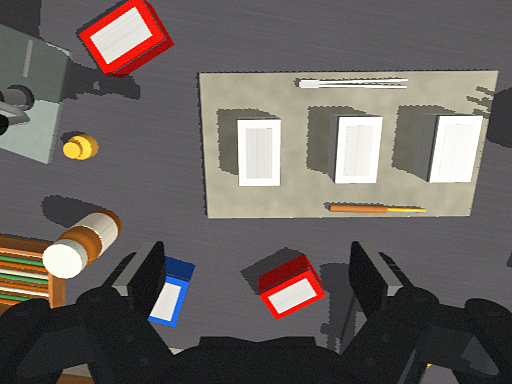

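```bash
python3 - <<'E'
from look import *
go(([.572,.0815,.048],100))
E
```

```text
t 6.85 pos [0.5684 0.0798 0.359 ] yaw 99.77 zax [ 0.0001  0.0001 -1.    ] q [ 0.0053  0.136   1.2496  0.0001  1.7559 -1.736 ] F [-0.318  -0.1178 -0.6633] open 0.999
cmd [ -3.8   1.  311. ] [ 0.   0.  -0.2]
```

{"name": "carry_out", "arguments": {
  "commands": [
    [-4,1,45,0,0,0,0],
    [-4,1,90,0,0,0,0],
    [-4,1,135,0,0,0,0],
    [-4,1,180,0,0,0,0],
    [-4,1,225,0,0,0,0],
    [-4,1,265,0,0,0,0],
    [-4,1,295,0,0,0,0],
    [-4,1,311,0,0,0,0]
  ]
}}

```text
time_s: 7.65
position: [0.5708, 0.0814, 0.0449]
tool_rot: [0.261, -3.127, -0.001]
contact_force: [-0.1, -0.8, 0.2]
opening: 0.999
```

{"name": "carry_out", "arguments": {
  "commands": [
    [0,0,0,0,0,0,0],
    [0,0,0,0,0,0,70],
    [0,0,0,0,0,0,95],
    [0,0,0,0,0,0,105],
    [0,0,0,0,0,0,105],
    [0,0,0,0,0,0,105]
  ]
}}

```text
time_s: 8.25
position: [0.5715, 0.0815, 0.0465]
tool_rot: [0.261, -3.13, -0.0]
contact_force: [-1.5, 1.1, 7.7]
opening: 0.644
```

```bash
python3 - <<'E'
from look import *
go(([.572,.0815,.048],100))
snap('wrist','w6.png')
E
```

```text
t 8.25 pos [0.5715 0.0815 0.0465] yaw 99.52 zax [-0.0011  0.0002 -1.    ] q [ 0.0081  0.3131  1.6847  0.0002  1.1449 -1.729 ] F [-1.4999  1.1189  7.6984] open 0.644
cmd [-0.5 -0.1 -1.5] [ 0.  -0.1 -0.5]
```

View pics/w6.png

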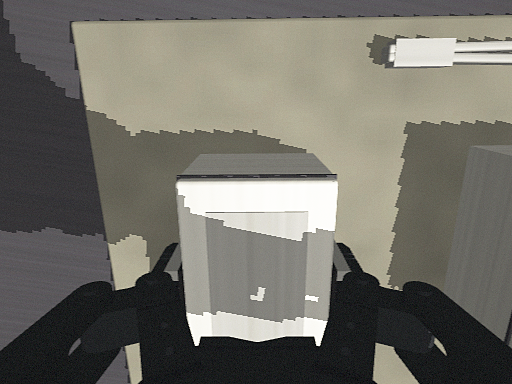

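Gripped (opening 55 mm). Lift 80 mm and shake along the tool's x axis.

{"name": "carry_out", "arguments": {
  "commands": [
    [0,0,-20,0,0,0,110],
    [0,0,-45,0,0,0,110],
    [0,0,-70,0,0,0,110],
    [0,0,-80,0,0,0,110],
    [0,0,-80,0,0,0,110],
    [0,0,-80,0,0,0,110]
  ]
}}

```text
time_s: 8.9
position: [0.5712, 0.0815, 0.1256]
tool_rot: [0.26, -3.129, -0.0]
contact_force: [-1.0, -0.3, -4.6]
opening: 0.649
```

{"name": "carry_out", "arguments": {
  "commands": [
    [20,0,0,0,0,0,110],
    [-10,0,0,0,0,0,110],
    [20,0,0,0,0,0,110],
    [-10,0,0,0,0,0,110],
    [20,0,0,0,0,0,110],
    [0,0,0,0,0,0,110],
    [0,0,0,0,0,0,110]
  ]
}}

```text
time_s: 9.6
position: [0.5716, 0.0815, 0.1239]
tool_rot: [0.26, -3.127, -0.001]
contact_force: [-0.2, -0.3, -3.2]
opening: 0.645
```

```bash
cat > shk.py <<'E'
from look import *
def listen(n=26):
    d=[]
    for i in range(n):
        s=ctrl.observe();R=Ro.from_rotvec(s['tool_rot']).as_matrix()
        d.append([s['time_s'],s['contact_force']@R[:,0],s['contact_force']@R[:,1],s['contact_force'][2],s['torque']@R[:,1]]); ctrl.camera('wrist')
    d=np.array(d);t=d[:,0]
    for k,nm in [(1,'Fx'),(2,'Fy'),(3,'Fz'),(4,'My')]:
        print(nm,d[:,k].round(2))
        amps=[]
        for f in np.arange(2,9,.5):
            e=np.exp(-(t-t[0])*1.)
            A=np.column_stack([np.ones_like(t),e*np.cos(2*np.pi*f*t),e*np.sin(2*np.pi*f*t)])
            c=np.linalg.lstsq(A,d[:,k],rcond=None)[0];amps.append((float(f),round(float(np.hypot(c[1],c[2])),2)))
        print(amps)
listen();go()
E
python3 shk.py
```

```text
Fx [ 0.27  1.44 -0.04 -0.14 -1.39 -0.63 -0.57  1.17 -0.25  0.29 -0.34 -0.23
  0.06  0.13  0.28 -0.06  0.12 -0.23  0.05  0.68  0.45  0.27  0.03 -0.27
  0.41 -0.85]
[(2.0, 0.65), (2.5, 0.55), (3.0, 0.86), (3.5, 0.79), (4.0, 0.45), (4.5, 0.37), (5.0, 0.05), (5.5, 0.15), (6.0, 0.21), (6.5, 0.28), (7.0, 0.35), (7.5, 0.13), (8.0, 0.17), (8.5, 0.35)]
Fy [-0.23 -1.1  -0.21  0.39 -0.    0.35 -0.33 -0.07  0.13 -0.2   1.   -0.23
  0.56  0.5   1.09  0.28 -0.37  0.45  1.31 -0.14  0.07  0.3   0.12  0.05
  0.08 -0.05]
[(2.0, 0.23), (2.5, 0.39), (3.0, 0.4), (3.5, 0.32), (4.0, 0.55), (4.5, 0.29), (5.0, 0.31), (5.5, 0.5), (6.0, 0.07), (6.5, 0.29), (7.0, 0.1), (7.5, 0.39), (8.0, 0.4), (8.5, 0.33)]
Fz [-3.25 -3.73 -3.8  -3.98 -3.04 -3.15 -3.58 -3.61 -3.43 -3.91 -2.8  -3.18
 -4.25 -3.71 -3.03 -4.1  -2.71 -4.43 -3.79 -4.34 -3.52 -3.75 -3.59 -3.14
 -3.09 -3.22]
[(2.0, 0.15), (2.5, 0.23), (3.0, 0.15), (3.5, 0.41), (4.0, 0.44), (4.5, 0.22), (5.0, 0.12), (5.5, 0.13), (6.0, 0.34), (6.5, 0.33), (7.0, 0.34), (7.5, 0.27), (8.0, 0.15), (8.5, 0.26)]
My [-0.06  0.05 -0.03 -0.01 -0.02  0.01 -0.06  0.07 -0.02  0.03  0.02 -0.02
  0.03 -0.05 -0.01  0.03  0.01 -0.04  0.06  0.03 -0.05 -0.06  0.02 -0.03
 -0.08  0.03]
[(2.0, 0.02), (2.5, 0.02), (3.0, 0.01), (3.5, 0.01), (4.0, 0.01), (4.5, 0.02), (5.0, 0.02), (5.5, 0.03), (6.0, 0.03), (6.5, 0.03), (7.0, 0.04), (7.5, 0.04), (8.0, 0.01), (8.5, 0.01)]
t 10.9 pos [0.5712 0.0815 0.1256] yaw 99.51 zax [-0.0019  0.0001 -1.    ] q [ 0.0081  0.2331  1.6099  0.0002  1.3005 -1.7288] F [ 0.295  -0.342  -3.6897] open 0.648
```

{"name": "carry_out", "arguments": {
  "commands": [
    [40,0,0,0,0,0,110],
    [0,0,0,0,0,0,110],
    [0,0,0,0,0,0,110],
    [0,0,0,0,0,0,110]
  ]
}}

```text
time_s: 11.3
position: [0.5715, 0.0815, 0.1256]
tool_rot: [0.26, -3.129, -0.0]
contact_force: [0.6, 0.4, -3.3]
opening: 0.646
```

```bash
python3 shk.py | grep -A1 -E "Fx|^t|My"
```

```text
Fx [-0.69 -0.45 -0.1  -0.59 -0.56  0.27  0.17  1.05 -0.04 -0.    0.73 -0.31
 -0.18  0.22 -0.22 -0.66  0.41 -0.41  0.21 -0.52  0.04  0.24 -0.27  0.19
--
My [ 0.01  0.06 -0.08  0.07 -0.   -0.01  0.1   0.02 -0.02  0.03 -0.06  0.03
  0.01 -0.01  0.   -0.01 -0.03  0.01 -0.05 -0.06  0.09 -0.01  0.06  0.01
--
t 12.6 pos [0.5712 0.0815 0.1255] yaw 99.51 zax [-0.002   0.0001 -1.    ] q [ 0.0081  0.2332  1.6099  0.0002  1.3005 -1.7288] F [-0.841  -0.2583 -3.4589] open 0.648
```

Tin 1 shows no 4 Hz signal in either test, so it seems fast. Put it back and try tin 2.

{"name": "carry_out", "arguments": {
  "commands": [
    [0,0,30,0,0,0,110],
    [0,0,55,0,0,0,110],
    [0,0,70,0,0,0,110],
    [0,0,76,0,0,0,110],
    [0,0,78.5,0,0,0,110],
    [0,0,78.5,0,0,0,110],
    [0,0,78.5,0,0,0,60],
    [0,0,78.5,0,0,0,20]
  ]
}}

```text
time_s: 13.4
position: [0.5716, 0.0815, 0.0481]
tool_rot: [0.261, -3.131, -0.0]
contact_force: [0.6, -0.2, -0.3]
opening: 0.91
```

{"name": "carry_out", "arguments": {
  "commands": [
    [0,0,0,0,0,0,0],
    [0,0,0,0,0,0,0],
    [0,0,-40,0,0,0,0],
    [0,0,-90,0,0,0,0],
    [0,0,-120,0,0,0,0],
    [0,0,-120,0,0,0,0]
  ]
}}

```text
time_s: 14.0
position: [0.5733, 0.0815, 0.1731]
tool_rot: [-0.26, 3.124, -0.001]
contact_force: [0.8, 0.3, -1.0]
opening: 1.004
```

```bash
python3 - <<'E'
from look import *
go(([.5455,.2105,.166],100),([.5455,.2105,.047],100))
snap('side','s7.png')
E
```

```text
t 14.0 pos [0.5733 0.0815 0.1731] yaw 99.52 zax [ 0.0072  0.0002 -1.    ] q [ 0.0082  0.1959  1.5542  0.0001  1.3843 -1.7288] F [ 0.7768  0.2992 -0.9692] open 1.004
cmd [  6.2 131.8   6.9] [-0.1  0.4 -0.5]
cmd [  7.  131.9 125.9] [-0.1  0.4 -0.5]
```

View pics/s7.png

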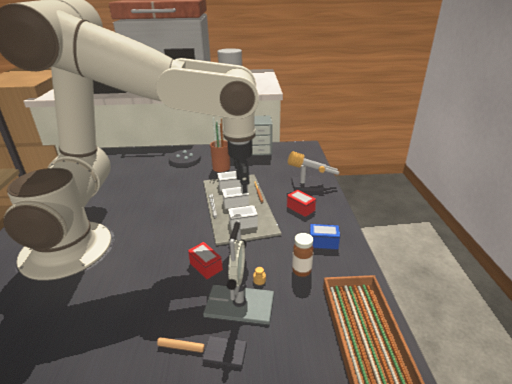

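Tin 1 stands in its place at (243,217).

{"name": "carry_out", "arguments": {
  "commands": [
    [2,40,0,0,0,0,0],
    [4,85,0,0,0,0,0],
    [6,125,0,0,0,0,0],
    [7,132,5,0,0,-0.5,0],
    [7,132,35,0,0,-0.5,0],
    [7,132,75,0,0,-0.5,0],
    [7,132,110,0,0,-0.5,0],
    [7,132,126,0,0,-0.5,0]
  ]
}}

```text
time_s: 14.85
position: [0.5422, 0.2097, 0.0397]
tool_rot: [0.274, -3.128, 0.002]
contact_force: [0.5, -0.5, -0.1]
opening: 0.998
```

{"name": "carry_out", "arguments": {
  "commands": [
    [0,0,0,0,0,0,0],
    [0,0,0,0,0,0,70],
    [0,0,0,0,0,0,95],
    [0,0,0,0,0,0,110],
    [0,0,0,0,0,0,110],
    [0,0,0,0,0,0,110]
  ]
}}

```text
time_s: 15.45
position: [0.5428, 0.2098, 0.0409]
tool_rot: [-0.274, 3.129, -0.001]
contact_force: [-1.0, -0.9, 7.0]
opening: 0.648
```

{"name": "carry_out", "arguments": {
  "commands": [
    [0,0,-20,0,0,0,110],
    [0,0,-45,0,0,0,110],
    [0,0,-70,0,0,0,110],
    [0,0,-80,0,0,0,110],
    [0,0,-80,0,0,0,110],
    [0,0,-80,0,0,0,110]
  ]
}}

```text
time_s: 16.05
position: [0.5424, 0.2098, 0.1199]
tool_rot: [0.274, -3.129, 0.002]
contact_force: [0.3, -0.4, -3.0]
opening: 0.647
```

{"name": "carry_out", "arguments": {
  "commands": [
    [40,0,0,0,0,0,110],
    [0,0,0,0,0,0,110],
    [0,0,0,0,0,0,110],
    [0,0,0,0,0,0,110]
  ]
}}

```text
time_s: 16.45
position: [0.5422, 0.2096, 0.1184]
tool_rot: [0.274, -3.127, 0.002]
contact_force: [-0.1, 0.1, -3.5]
opening: 0.65
```

```bash
python3 shk.py | grep -A3 -E "Fx|^t"
```

```text
Fx [ 0.03  0.19  0.2   0.35 -0.02  0.3  -0.44  0.42 -0.17 -0.2   0.34  0.84
  0.87  0.23 -0.29  0.69  0.12  0.26  0.27  0.53 -0.1  -0.34  0.27  0.23
 -0.02  0.01]
[(2.0, 0.18), (2.5, 0.27), (3.0, 0.22), (3.5, 0.15), (4.0, 0.19), (4.5, 0.19), (5.0, 0.3), (5.5, 0.24), (6.0, 0.12), (6.5, 0.05), (7.0, 0.12), (7.5, 0.19), (8.0, 0.21), (8.5, 0.23)]
--
t 17.75 pos [0.5424 0.2098 0.1199] yaw 100.02 zax [-0.0006 -0.0011 -1.    ] q [ 0.2371  0.2464  1.6057 -0.0009  1.2903 -1.5083] F [-0.4583 -0.2303 -3.7051] open 0.648
```

Nothing at 4 Hz. I drive it harder, near 4 Hz, to be sure.

{"name": "carry_out", "arguments": {
  "commands": [
    [35,0,0,0,0,0,110],
    [-5,0,0,0,0,0,110],
    [35,0,0,0,0,0,110],
    [35,0,0,0,0,0,110],
    [-5,0,0,0,0,0,110],
    [35,0,0,0,0,0,110],
    [0,0,0,0,0,0,110],
    [0,0,0,0,0,0,110]
  ]
}}

```text
time_s: 18.55
position: [0.5433, 0.2097, 0.1192]
tool_rot: [0.274, -3.129, 0.002]
contact_force: [0.0, -0.4, -1.7]
opening: 0.649
```

```bash
python3 shk.py | grep -A3 -E "Fx|^t"
```

```text
Fx [ 0.06  0.49 -0.87  0.44  0.14  0.28  0.23  0.8  -0.01  0.2   0.17  0.23
 -0.67 -0.07  0.26 -1.05  0.19 -0.5  -0.09  0.72  0.6   0.06 -0.25  0.29
 -0.31  0.22]
[(2.0, 0.27), (2.5, 0.1), (3.0, 0.26), (3.5, 0.03), (4.0, 0.22), (4.5, 0.12), (5.0, 0.12), (5.5, 0.18), (6.0, 0.43), (6.5, 0.51), (7.0, 0.05), (7.5, 0.35), (8.0, 0.36), (8.5, 0.03)]
--
t 19.85 pos [0.5424 0.2097 0.1199] yaw 100.02 zax [-0.0007 -0.0011 -1.    ] q [ 0.237   0.2464  1.6057 -0.0009  1.2904 -1.5083] F [ 0.0629 -0.3639 -2.8929] open 0.651
```

Tin 2 is fast too. Put it back and try tin 3.

{"name": "carry_out", "arguments": {
  "commands": [
    [0,0,30,0,0,0,110],
    [0,0,55,0,0,0,110],
    [0,0,70,0,0,0,110],
    [0,0,76,0,0,0,110],
    [0,0,78.5,0,0,0,110],
    [0,0,78.5,0,0,0,110],
    [0,0,78.5,0,0,0,60],
    [0,0,78.5,0,0,0,20]
  ]
}}

```text
time_s: 20.65
position: [0.5429, 0.2098, 0.0424]
tool_rot: [-0.274, 3.129, -0.001]
contact_force: [-0.5, 0.8, 0.4]
opening: 0.908
```

{"name": "carry_out", "arguments": {
  "commands": [
    [0,0,0,0,0,0,0],
    [0,0,0,0,0,0,0],
    [0,0,-40,0,0,0,0],
    [0,0,-90,0,0,0,0],
    [0,0,-120,0,0,0,0],
    [0,0,-120,0,0,0,0]
  ]
}}

```text
time_s: 21.25
position: [0.5444, 0.2104, 0.1675]
tool_rot: [-0.274, 3.121, 0.001]
contact_force: [0.7, 0.3, -0.2]
opening: 0.996
```

```bash
python3 - <<'E'
from look import *
go(([.5225,.3375,.166],100),([.5225,.3375,.047],100))
E
```

```text
t 21.25 pos [0.5444 0.2104 0.1675] yaw 100.02 zax [ 0.0082  0.0011 -1.    ] q [ 0.2372  0.2082  1.5512 -0.0009  1.3739 -1.5083] F [ 0.6567  0.2614 -0.1845] open 0.996
cmd [ -0.6 129.    1.4] [-0.   0.5  0. ]
cmd [  0.4 129.  120.4] [-0.   0.5  0. ]
```

```bash
python3 - <<'E'
from look import *
S=ctrl.camera('scene')
for p,z in [((351,160),0),((341,150),0.04),((364,152),.04),((354,133),.1)]: print(onz(S,p,z))
snap('scene','sc8.png')
E
```

```text
[0.4972 0.5176 0.    ]
[0.4634 0.4818 0.04  ]
[0.507  0.5628 0.04  ]
[0.4465 0.5378 0.1   ]
```

View pics/sc8.png

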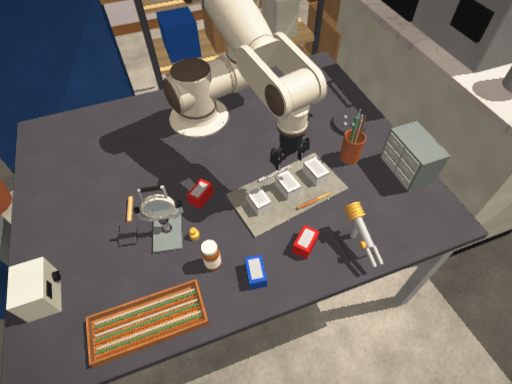

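The pot (rim at y≈0.48) leaves about 80 mm beside tin 3.

{"name": "carry_out", "arguments": {
  "commands": [
    [0,40,0,0,0,0,0],
    [0,85,0,0,0,0,0],
    [0,122,0,0,0,0,0],
    [0,129,2,0,0.3,0,0],
    [0,129,30,0,0.5,0,0],
    [0,129,70,0,0.5,0,0],
    [0,129,103,0,0.5,0,0],
    [0,129,117,0,0.5,0,0]
  ]
}}

```text
time_s: 22.15
position: [0.5189, 0.3356, 0.0413]
tool_rot: [0.273, -3.117, 0.006]
contact_force: [-0.6, 0.2, 0.3]
opening: 1.0
```

{"name": "carry_out", "arguments": {
  "commands": [
    [0,0,0,0,0,0,0],
    [0,0,0,0,0,0,70],
    [0,0,0,0,0,0,95],
    [0,0,0,0,0,0,110],
    [0,0,0,0,0,0,110],
    [0,0,0,0,0,0,110]
  ]
}}

```text
time_s: 22.75
position: [0.5197, 0.3361, 0.0432]
tool_rot: [0.273, -3.12, 0.004]
contact_force: [0.3, 0.6, 7.1]
opening: 0.651
```

{"name": "carry_out", "arguments": {
  "commands": [
    [0,0,-20,0,0,0,110],
    [0,0,-45,0,0,0,110],
    [0,0,-70,0,0,0,110],
    [0,0,-80,0,0,0,110],
    [0,0,-80,0,0,0,110],
    [0,0,-80,0,0,0,110]
  ]
}}

```text
time_s: 23.35
position: [0.5202, 0.3362, 0.1223]
tool_rot: [0.273, -3.119, 0.004]
contact_force: [-0.6, 0.7, -3.3]
opening: 0.646
```

{"name": "carry_out", "arguments": {
  "commands": [
    [35,0,0,0,0,0,110],
    [-5,0,0,0,0,0,110],
    [35,0,0,0,0,0,110],
    [35,0,0,0,0,0,110],
    [-5,0,0,0,0,0,110],
    [35,0,0,0,0,0,110],
    [0,0,0,0,0,0,110],
    [0,0,0,0,0,0,110]
  ]
}}

```text
time_s: 24.15
position: [0.5208, 0.3357, 0.1198]
tool_rot: [0.272, -3.117, 0.006]
contact_force: [0.1, 0.5, -2.5]
opening: 0.652
```

```bash
python3 shk.py | grep -A3 -E "Fx|^t"
```

```text
Fx [-0.18  0.91  0.22 -0.52 -1.29 -0.19  0.78  1.15  0.18  0.9   0.15  0.59
  1.02  0.29 -0.7   0.52  0.45 -0.1  -0.39  0.09 -0.47  0.72  0.4  -0.77
 -1.02 -0.65]
[(2.0, 0.61), (2.5, 0.35), (3.0, 0.64), (3.5, 0.47), (4.0, 1.0), (4.5, 0.43), (5.0, 0.31), (5.5, 0.32), (6.0, 0.45), (6.5, 0.23), (7.0, 0.31), (7.5, 0.17), (8.0, 0.2), (8.5, 0.07)]
--
t 25.45 pos [0.5202 0.3362 0.1223] yaw 100.01 zax [-0.0098 -0.0036 -0.9999] q [ 0.4489  0.3235  1.5009  0.0011  1.3275 -1.2968] F [-0.5682  0.412  -3.3269] open 0.65
```

A clear 4.0 Hz peak of 1.0 N. I repeat it to confirm, since tin 1's first reading was noisy.

{"name": "carry_out", "arguments": {
  "commands": [
    [40,0,0,0,0,0,110],
    [-5,0,0,0,0,0,110],
    [40,0,0,0,0,0,110],
    [40,0,0,0,0,0,110],
    [-5,0,0,0,0,0,110],
    [0,0,0,0,0,0,110],
    [0,0,0,0,0,0,110]
  ]
}}

```text
time_s: 26.15
position: [0.5202, 0.336, 0.1218]
tool_rot: [0.272, -3.118, 0.005]
contact_force: [0.2, -0.3, -2.8]
opening: 0.653
```

```bash
python3 shk.py | grep -A3 -E "Fx|^t"
```

```text
Fx [-0.18 -0.85 -0.97 -0.35  0.96 -0.46 -0.22 -1.   -0.3   1.98  1.37 -0.25
 -0.95 -0.38  1.02  0.54 -0.84 -1.24 -1.29  0.68  0.69 -0.57 -0.83  0.37
  1.2   0.97]
[(2.0, 0.07), (2.5, 0.08), (3.0, 0.41), (3.5, 1.05), (4.0, 1.58), (4.5, 0.6), (5.0, 0.13), (5.5, 0.14), (6.0, 0.32), (6.5, 0.27), (7.0, 0.28), (7.5, 0.4), (8.0, 0.39), (8.5, 0.23)]
--
t 27.45 pos [0.5201 0.3361 0.1223] yaw 100.0 zax [-0.01   -0.0036 -0.9999] q [ 0.4489  0.3235  1.501   0.0011  1.3276 -1.2968] F [ 0.3265 -0.0439 -3.5351] open 0.647
```

Confirmed (1.6 N at 4.0 Hz): tin 3 rattles. Carry it up and over to the lens.

```bash
python3 - <<'E'
from look import *
go(([.51,.3,.22],100),([.43,.05,.22],90),([.427,-.237,.22],80),([.427,-.237,.157],80))
E
```

```text
t 27.45 pos [0.5201 0.3361 0.1223] yaw 100.0 zax [-0.01   -0.0036 -0.9999] q [ 0.4489  0.3235  1.501   0.0011  1.3276 -1.2968] F [ 0.3265 -0.0439 -3.5351] open 0.647
cmd [ 17.3 -34.  -97.5] [-0.1 -0.6  0. ]
cmd [ 139.5 -266.3  -95.8] [-0.2 -0.6 10. ]
cmd [ 192.3 -548.4  -94.7] [-0.2 -0.6 20. ]
cmd [ 191.6 -548.3  -31.7] [-0.2 -0.6 20. ]
```

{"name": "carry_out", "arguments": {
  "commands": [
    [0,0,-25,0,0,0,110],
    [5,-5,-60,0,-0.3,0,110],
    [15,-25,-90,0,-0.6,0,110],
    [35,-55,-97,0,-0.6,2,110],
    [60,-90,-97,0,-0.6,4,110],
    [80,-130,-97,0,-0.6,6,110],
    [100,-165,-97,0,-0.6,8,110],
    [115,-195,-97,0,-0.6,9,110]
  ]
}}

```text
time_s: 28.25
position: [0.4407, 0.1229, 0.2211]
tool_rot: [-0.025, 3.14, -0.004]
contact_force: [0.4, 0.4, -3.0]
opening: 0.648
```

```bash
python3 - <<'E'
from look import *
go(([.43,.05,.22],90),([.427,-.237,.22],80),([.427,-.237,.157],80))
E
```

```text
t 28.25 pos [0.4407 0.1229 0.2211] yaw 90.91 zax [ 0.0011 -0.0027 -1.    ] q [ 0.1052 -0.0827  1.7494 -0.0028  1.4741 -1.4813] F [ 0.423   0.3721 -3.0409] open 0.648
cmd [ 11.9 -72.7   1.3] [-0.2  0.1  0.9]
cmd [  19.5 -359.7    2. ] [-0.2  0.1 10.9]
cmd [  19.5 -359.5   65. ] [-0.2  0.1 10.9]
```

{"name": "carry_out", "arguments": {
  "commands": [
    [8,-40,0,0,0,1,110],
    [14,-85,0,0,0,2,110],
    [18,-130,0,0,0,4,110],
    [22,-175,0,0,0,5,110],
    [22,-220,0,0,0,7,110],
    [21,-265,0,0,0,8,110],
    [20,-305,0,0,0,9,110],
    [20,-335,0,0,0,10,110]
  ]
}}

```text
time_s: 29.05
position: [0.4257, -0.2148, 0.2221]
tool_rot: [0.252, 3.13, -0.005]
contact_force: [0.1, 0.4, -2.0]
opening: 0.65
```

```bash
python3 - <<'E'
from look import *
go(([.427,-.237,.22],80),([.427,-.237,.157],80))
E
```

```text
t 29.05 pos [ 0.4257 -0.2148  0.2221] yaw 80.8 zax [ 0.0013 -0.0032 -1.    ] q [-0.6279 -0.0431  1.7101 -0.0018  1.4716 -2.0379] F [ 0.0685  0.398  -1.962 ] open 0.65
cmd [ -4.8 -21.7   2.2] [-0.2  0.1  0.8]
cmd [ -4.7 -21.6  65.2] [-0.2  0.1  0.8]
```

{"name": "carry_out", "arguments": {
  "commands": [
    [-5,-22,10,0,0,0.8,110],
    [-5,-22,30,0,0,0.8,110],
    [-5,-22,50,0,0,0.8,110],
    [-5,-22,62,0,0,0.8,110],
    [-5,-22,65,0,0,0.8,110],
    [-5,-22,65,0,0,0.8,110],
    [-5,-22,65,0,0,0.8,110]
  ]
}}

```text
time_s: 29.75
position: [0.4276, -0.2376, 0.1581]
tool_rot: [0.273, 3.127, -0.006]
contact_force: [-0.7, -0.6, -3.3]
opening: 0.65
```

```bash
python3 - <<'E'
from look import *
snap('side','s9.png');snap('scene','sc9.png');snap('wrist','w9.png');go(([.427,-.237,.157],80))
b=cv2.imread('pics/s9.png');a=cv2.imread('pics/sc9.png')
x=cv2.resize(b[160:340,160:320],(640,720),interpolation=cv2.INTER_CUBIC)
cv2.imwrite('pics/m9.png',cv2.resize(x,(530,596)))
cv2.imwrite('pics/n9.png',cv2.resize(a[140:260,100:360],(780,360),interpolation=cv2.INTER_CUBIC))
E
```

```text
t 29.9 pos [ 0.4275 -0.2376  0.1579] yaw 80.01 zax [ 0.0022 -0.0039 -1.    ] q [-0.6639  0.0245  1.7767 -0.0018  1.3363 -2.0599] F [ 0.101   0.2502 -3.8793] open 0.646
cmd [0.5 0.5 0.9] [-0.2  0.2  0. ]
```

View pics/m9.png

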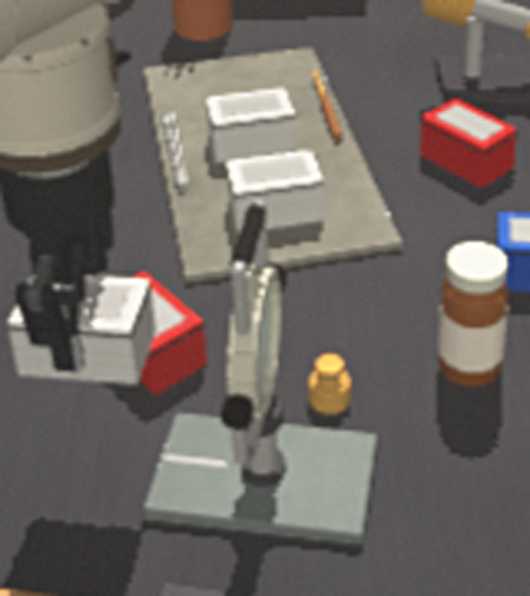

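View pics/n9.png

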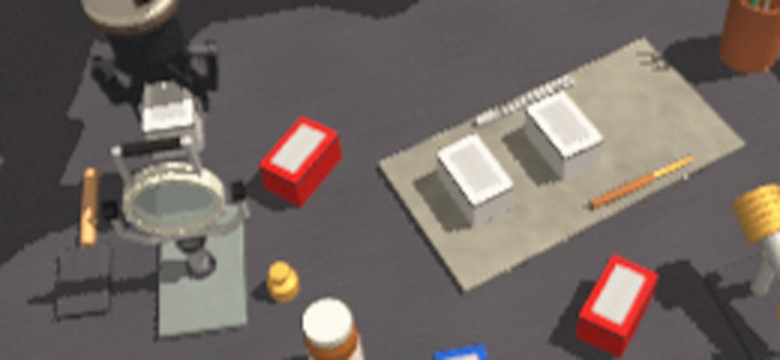

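View pics/w9.png

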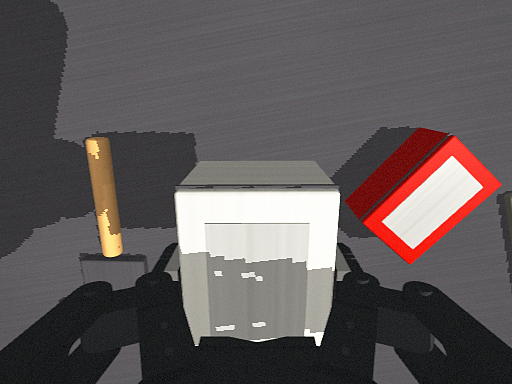

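The tin hangs level in front of the lens, and the other two stand on the board. One projection check before handing in.

{"name": "carry_out", "arguments": {
  "commands": [
    [0,0,0,0,0,0,110],
    [0,0,0,0,0,0,110],
    [0,0,0,0,0,0,110],
    [0,0,0,0,0,0,110],
    [0,0,0,0,0,0,110],
    [0,0,0,0,0,0,110],
    [0,0,0,0,0,0,110],
    [0,0,0,0,0,0,110]
  ]
}}

```text
time_s: 30.7
position: [0.4275, -0.2376, 0.1579]
tool_rot: [0.273, 3.127, -0.006]
contact_force: [0.1, 0.4, -2.5]
opening: 0.649
```

```bash
python3 - <<'E'
from look import *
D=ctrl.camera('side')
for X in [(.469,-.272,.177),(.469,-.272,.125),(.5575,-.261,.15)]:
    p=D['K']@(D['R']@np.array(X)+D['t']);p=p[:2]/p[2];print(p,'crop',(p-160)*3.3125)
go()
E
```

```text
[198.351  258.6373] crop [127.0377 326.7359]
[200.5129 274.8074] crop [134.1991 380.2995]
[236.7369 262.2671] crop [254.1911 338.7598]
t 30.75 pos [ 0.4275 -0.2376  0.1579] yaw 80.01 zax [ 0.0022 -0.0039 -1.    ] q [-0.6639  0.0245  1.7766 -0.0017  1.3363 -2.0599] F [ 0.0497 -0.7915 -2.6899] open 0.648
```

The predicted corners, (127,327) and (134,380) in the crop, match the picture to about 3 mm. Hand in.

```bash
python3 -c "
from station import ctrl
print(ctrl.hand_in())"
```

```text
the job is handed in; nothing more can be done
None
```

I set the magnifier, found the rattling tin, and handed the job in at about 31 s of the 72 s allowed, still holding that tin in front of the lens.

- **Magnifier:** I gripped the handle bar, tilted the head from about 25° to upright, then swivelled it by about 20° onto the foot's axis and let go. Afterwards the tilt measured about 0 and the swivel about 1° off the foot. These figures come from the camera views.
- **Tins:** I shook all three lengthwise and put the first two back.

| Tin (by y on the board) | Result after shaking |
|---|---|
| First, about 0.08 m | No steady 4 Hz; one noisy reading (0.86 N at 3 Hz, gone after 0.4 s) that did not recur on a repeat shake |
| Middle, about 0.21 m | No 4 Hz signal in two tests |
| Far, about 0.34 m | 1.0 N, then 1.6 N on a second test, both at 4.0 Hz: this one rattles |

- **Last checks:** The rattling tin's middle is at about (0.430, -0.237, 0.151) m, about 13 cm in front of the lens. It is level with the lens and nearly on its axis. The tool is vertical within 0.3° and still, and a projection of the tin's corners agreed with the side picture to about 3 mm. The other two tins stand released on the board, and I saw no bystander moved.

The grip force could not be set or measured, so I have not confirmed that it stayed within the 15 to 30 N given for the tins.

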